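Spread a retaining ring over an axle stub and hold it at the groove

ROBOT

A 6-joint arm with a two-finger parallel gripper is mounted at the origin on the work surface. World frame = base frame: x ahead of the robot, y to its left, z up, the work surface at z = 0. Lengths are in mm, angles in degrees, forces in N, time in s.
With the tool pointing down it reaches from about 325 to 925 mm from the base axis. Payload 3.1 kg.
Tool frame: the origin (TCP) lies at the very end of the fingers, on their centre line; the grasp point (between the pads) lies grasp_offset behind it (grasp_offset is the distance from the TCP to the grasp point, in mm); z points along the fingers, y is the line along which they close (so a half turn about z gives the same grasp; the last joint's range is limited). The gripper opens to 85 mm and grips with 20 to 120 N. Pads are 22 mm wide; open, the fingers measure 114 mm over their backs; the gripper's body (76 mm by 85 mm) begins 54 mm behind the grasp point. The pads swing forward as they close: fully open they stand 13 mm farther back than shut.
Start: joints at [67.827, 12.427, 92.441, -0, 75.132, -6.429], TCP at [169.577, 601.567, 231.3] pointing down, gripper open.
Joint ranges: [-157.48, 157.48], [-44.54, 120.13], [17.64, 146.25], [-64.5, 244.5], [7.68, 150.69], [-147.95, 147.95]. Speed limits (degrees/s): [159.86, 159.86, 180, 180, 180, 180].

INTERFACE

Orientations are given as [roll, pitch, yaw] about the fixed x, y, z axes, in that order (R = Rz(yaw) Ry(pitch) Rx(roll)).
In Python, from station import * gives the robot as it stands. Calls block until the motion is done:
- goto(position, orientation): joint-space move of the TCP to a pose.
- move_l(position, attitude=None, speed=150): straight line of the TCP; attitude=None keeps the orientation; speed is the mean speed in mm/s.
- move_j(angles): joint-space move.
- grip(opening, squeeze=None): finger opening in mm; squeeze is the grip in N (None keeps the last); returns when the fingers have stopped.
- wait(seconds).
- solve_ik(position, orientation): joint angles nearest the present ones, or None.
- get_obs(): the state.
- get_image(name): name is "side" or "top" or "wrist"; returns the picture (480x640x3 uint8, red, green, blue); there is no depth.
- get_calibration(name): a dict with "fx", "fy", "cx", "cy" (pixels), "D" ([k1, k2, p1, p2, k3] as OpenCV has them; the pictures are not rectified), "R" (3x3) and "t" (3): a world point X has camera coordinates R X + t; the wrist camera has in their place "mount" (4x4, takes a point from camera to tool coordinates, whose origin is the TCP and whose axes are the flange's). Camera axes: x right, y down, z forward; pixel columns grow to the right and rows downward; lengths in mm; the calibration is good to about 2 mm. A picture is of the moment at which its call begins: read the wrist's pose just before it. get_calibration takes no time and is no camera call.
A pose or a line that the arm cannot do raises Unreachable and nothing moves.
- sign_off(): hands the job in; it is judged then, once.
Trained networks look in the newest picture that a camera, given by its name, has taken for a name from the list of things; names that differ only in an ending like _2 or _b are one class to them, and where a whole thing is asked for, a point or a joint stands for the part that bears it (a point fixed in the world has none). Each returns a list of dicts, best first, with "score" (0 to 1); they miss things now and then, are a little off and sometimes report something else, mostly with a low value. They report only what shows in the picture. A call takes as long as a camera call. They do not tell look-alikes from the thing itself.
- spot_in(name, camera): "extent" ([centre column, centre row, width, height] in pixels, round what is visible of it).
- regions_of(name, camera): "region" (480x640 bool, what is visible of it) and "extent" ([centre column, centre row, width, height] in pixels, round what is visible of it).
The state is a dict: "t": time; "joint_pos": joint angles; "qvel": joint speeds; "effort": joint torques, N m; "tcp_pos": TCP position; "ee_rot": TCP orientation; "wrist_force": force on the tool from outside, world axes, zero at the start; "moment": the same for the moment, N m; "grip_width": finger opening in mm; "grip_force": force on a finger pad.
Only numpy, scipy, OpenCV 4.12 (cv2) and the standard library are available. Lean on these libraries where they do the work, as an engineer would, in place of code of your own. Each camera call takes 0.05 s, during which the arm holds its last target. There are 200 camera calls.

TASK

Lift the loose cover plate off the two pins of the gear housing and lay it flat on the rubber mat. Then take the upright ring pliers, which carry a retaining ring on their tips, by squeezing both handles fully together so the ring spreads, lift them off their stand, and lower the spread ring over the head of the axle stub inside the housing until it is level with the groove. Finish there still holding the pliers upright and squeezed, the ring around the groove and the pliers hanging in the gripper, not pressing on the stub; drop nothing and leave the other things where they are.

Things in the scene. Friction and masses are not known exactly. Their poses are not given: they have to be found in the camera images.
- cover_grip (a point): centre of the cover plate's handle bar, 34 mm above the plate's underside. Grey plate 126 x 126 x 6 mm, about 0.28 kg, loose on the housing rim, two 11 mm corner holes over the housing's pins. The black pull handle is a bar 70 mm long along the cover's y, 14 mm wide (x), 12 mm high, free space under it. z up
- housing: open-topped aluminium gear housing fixed to the bench, outside 126 x 126 mm (feet reach 83 mm from centre in x), rim 75 mm above the bench, inside 110 x 110 mm, corner posts beginning 40 mm from the centre in x and y. Two 8 mm steel pins stand 10 mm above the rim at (+51,+51) and (-51,-51) mm. Origin: centre of underside; z up
- groove (a point): centre of the groove of the upright steel axle stub on the housing's central axis, 47 mm above the bench. From the top: head 36 mm in diameter, 65 down to 51 mm above the bench; groove 30 mm in diameter, 51 to 43 mm; then a shoulder 44 mm in diameter. Under the cover at the start
- mat_top (a point): centre of the top face of the black rubber mat, 160 x 160 mm, 3 mm thick, fixed on the bench
- pliers_grip (a point): grip point of the ring pliers (about 0.27 kg), midway between the two handles; they stand upright, handles up. x: level, from the pliers towards the ring's centre; y: the line along which the handles are squeezed; z up. Handles: black bars 16 mm wide (x), ending 22 mm above this point, leaning apart: outer faces about 56 mm apart here, 65 mm at the top; 30 mm and parallel when squeezed
- ring_center (a point): centre of the steel retaining ring carried level on the pliers' tips, 138 mm below the grip point and 22 mm from it along the pliers' +x; 3 mm thick; 30 mm above the bench at the start. Opening about 32 mm wide unsqueezed; fully spread inner diameter 43 mm, outer 53 mm (lugs reach 30 mm from its centre). It cannot come off the tips
- stand: steel stand of the pliers, fixed: base 110 x 70 x 10 mm, two posts (one inside the ring), tops 98 mm above the bench. The pliers' cross bar (64 mm along x) lies in two open notches, 1.5 mm loose to each side; they come off straight upward. The ring can spread freely there. Origin: centre of underside
- handle_l (a joint): squeeze of the pliers: angle of one handle (the other follows), 0 released, 0.178 rad at the stop with the ring fully spread. Springs push about 4 N on each handle at first, 8 N at the stop; 20 N or more holds them at the stop
Things that resemble listed ones, but are neither listed nor needed, are in the scene too. Leave any yellow look-alike of the part that bears pliers_grip alone.

How it is judged:
By the outcome, as a careful person would: the job done as asked, in the order asked, and still so for the second after the job is handed in, while the arm keeps its last pose, push and grip.
It also fails if it takes over 64 s, if anything falls off the work surface, if the arm or the gripper's body presses on something with over 40 N, if the wrist force passes 120 N, or if a joint passes its speed limit or range.

## Working session

There is one attempt and no reset: what is moved stays moved. The work goes in short steps, each a Python script; the robot and the scene stay as the last script left them, time stands still between calls to the robot, and variables do not carry over. Pictures are saved under pics/ and viewed, at most 10 in all, crops included, and the job is handed in when it is done.

```bash
ls; mkdir -p pics; python3 - <<'E'
from station import *
import cv2,numpy as np
for n in("top","side"):
    im=get_image(n); cv2.imwrite(f"pics/{n}0.png",im[:,:,::-1])
    c=get_calibration(n); print(n,{k:np.round(v,3).tolist() for k,v in c.items()})
    for o in("cover_grip","housing","mat_top","pliers_grip","ring_center","stand"):
        try: print(o,[(round(d["score"],2),np.round(d["extent"]).tolist()) for d in spot_in(o,n)])
        except Exception as e: print(o,e)
print(get_calibration("wrist")); print(get_obs()); 
try: print(grasp_offset)
except Exception as e: print(e)
E
```

```text
pics
top {'fx': 437.013, 'fy': 437.013, 'cx': 324.898, 'cy': 238.001, 'D': [-0.018, 0.0, 0.0, 0.0, 0.0], 'R': [[-0.006, -1.0, -0.001], [-0.984, 0.006, -0.178], [0.178, -0.0, -0.984]], 't': [58.033, 535.383, 1005.841]}
cover_grip [(0.88, [349.0, 242.0, 60.0, 57.0])]
housing [(0.84, [346.0, 248.0, 54.0, 60.0])]
mat_top []
pliers_grip [(0.8, [186.0, 304.0, 38.0, 30.0]), (0.77, [178.0, 242.0, 52.0, 28.0]), (0.67, [234.0, 184.0, 29.0, 40.0]), (0.62, [231.0, 249.0, 35.0, 30.0])]
ring_center [(0.98, [178.0, 248.0, 52.0, 27.0]), (0.72, [233.0, 187.0, 27.0, 37.0]), (0.56, [230.0, 249.0, 38.0, 31.0])]
stand [(0.93, [240.0, 255.0, 36.0, 47.0])]
side {'fx': 504.544, 'fy': 504.544, 'cx': 312.082, 'cy': 242.854, 'D': [-0.104, 0.0, 0.0, 0.0, 0.0], 'R': [[0.992, -0.124, 0.016], [-0.058, -0.572, -0.818], [0.111, 0.811, -0.575]], 't': [-522.281, 170.328, 1133.89]}
cover_grip [(0.55, [316.0, 275.0, 60.0, 37.0]), (0.53, [294.0, 231.0, 48.0, 35.0])]
housing [(0.71, [312.0, 305.0, 69.0, 33.0]), (0.43, [296.0, 232.0, 47.0, 36.0])]
mat_top [(0.98, [338.0, 399.0, 104.0, 75.0])]
pliers_grip [(0.87, [252.0, 19
[... 776 characters left out ...]
]])}
{'t': 0.7, 'joint_pos': array([ 6.78257809e+01,  1.24251761e+01,  9.24398757e+01,  9.78419780e-04,
        7.51323532e+01, -6.42907686e+00]), 'qvel': array([-0.01157991,  0.0238937 ,  0.09437508, -0.07823678, -0.01151622,
        0.04796993]), 'effort': array([ 5.52302918e-04, -3.96731901e+01, -3.04164970e+01, -1.34322945e-04,
        5.77171195e-04, -2.29239203e-05]), 'tcp_pos': array([169.58671632, 601.57570456, 231.33531827]), 'ee_rot': array([ 1.79997315e+02, -6.49153505e-04,  1.64254607e+02]), 'wrist_force': array([-0.05814147,  0.25344242, -0.26087179]), 'moment': array([-0.03228079,  0.00861992,  0.00294835]), 'grip_force': 0.0, 'grip_width': 85.73515732138566}
18.700000000000003
```

View pics/top0.png

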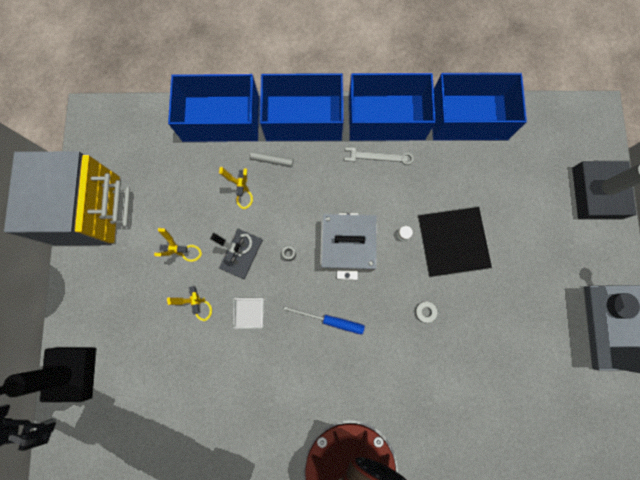

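View pics/side0.png

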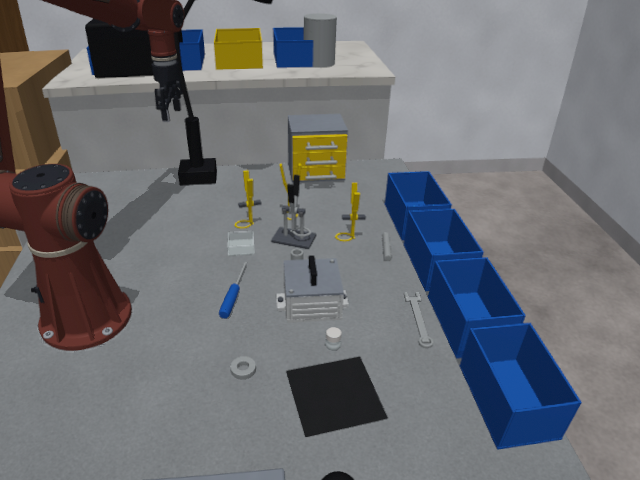

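The top view shows the housing and cover at about (349,245), with the handle bar at (349,239). The mat is at (455,241), and the black pliers are on their stand at about (235,250). Three yellow look-alikes are at (178,245), (235,187) and (190,300). Next I get coarse positions and take wrist close-ups.

```bash
cat > h.py <<'E'
from station import *
import cv2,numpy as np
from scipy.spatial.transform import Rotation as Ro
def cam(n,obs=None):
    c=get_calibration(n); K=np.array([[c["fx"],0,c["cx"]],[0,c["fy"],c["cy"]],[0,0,1]]); D=np.array(c["D"],float)
    if n!="wrist": return K,D,np.array(c["R"]),np.array(c["t"])
    M=np.array(c["mount"]); Rt=Ro.from_euler("xyz",obs["ee_rot"],degrees=True).as_matrix()
    Rc=Rt@M[:3,:3]; p=Rt@M[:3,3]+np.array(obs["tcp_pos"])
    return K,D,Rc.T,-Rc.T@p
def ray(cm,uv):
    K,D,R,t=cm; u=cv2.undistortPoints(np.array(uv,float).reshape(-1,1,2),K,D)[:,0]
    return -R.T@t,np.c_[u,np.ones(len(u))]@R
def onz(cm,uv,z):
    o,d=ray(cm,uv); return o+d*((z-o[2])/d[:,2])[:,None]
def proj(cm,X):
    K,D,R,t=cm; return cv2.projectPoints(np.array(X,float).reshape(-1,1,3),cv2.Rodrigues(R)[0],t,K,D)[0][:,0]
def shot(n,f):
    o=get_obs(); im=get_image(n); cv2.imwrite(f"pics/{f}.png",im[:,:,::-1]); np.save(f"pics/{f}.npy",np.r_[o["tcp_pos"],o["ee_rot"]])
    return im,cam(n,o)
def load(f):
    a=np.load(f"pics/{f}.npy"); return cv2.imread(f"pics/{f}.png"),cam("wrist",dict(tcp_pos=a[:3],ee_rot=a[3:]))
E
python3 - <<'E'
from h import *
c=cam("top")
np.set_printoptions(precision=1,suppress=True)
print("cover",onz(c,[[321,216],[377,215],[376,270],[321,267]],81),"bar",onz(c,[[349,239]],113))
print("mat",onz(c,[[418,215],[480,207],[491,267],[430,276]],3))
print("handles",onz(c,[[218,239],[232,247]],185),"ring",onz(c,[[245,243]],30),"stand base",onz(c,[[253,229],[263,240],[240,278],[220,267]],10))
E
```

```text
cover [[582.5  63.8  81. ]
 [584.1 -68.3  81. ]
 [454.1 -62.4  81. ]
 [461.8  64.3  81. ]] bar [[521.4   0.5 113. ]]
mat [[ 601.9 -182.2    3. ]
 [ 622.  -341.8    3. ]
 [ 467.9 -358.7    3. ]
 [ 446.6 -205.2    3. ]]
handles [[510.2 278.9 185. ]
 [493.  249.  185. ]] ring [[527.7 250.7  30. ]] stand base [[566.6 235.3  10. ]
 [538.4 209.6  10. ]
 [443.8 264.4  10. ]
 [471.2 314.7  10. ]]
```

```bash
python3 - <<'E'
from h import *
goto([502,264,345],[180,0,150]); shot("wrist","w_pl")
for o in ("pliers_grip","ring_center","stand"): print(o,[(round(d["score"],2),np.round(d["extent"]).tolist()) for d in spot_in(o,"wrist")])
goto([521,0,230],[180,0,90]); shot("wrist","w_cv")
for o in ("cover_grip","housing"): print(o,[(round(d["score"],2),np.round(d["extent"]).tolist()) for d in spot_in(o,"wrist")])
print(get_obs()["t"],get_obs()["joint_pos"])
E
```

```text
pliers_grip [(0.97, [320.0, 205.0, 82.0, 80.0]), (0.91, [394.0, 330.0, 87.0, 132.0]), (0.67, [346.0, 36.0, 85.0, 69.0]), (0.55, [457.0, 127.0, 120.0, 85.0])]
ring_center [(0.92, [455.0, 128.0, 120.0, 82.0]), (0.81, [344.0, 33.0, 81.0, 66.0]), (0.7, [323.0, 203.0, 82.0, 75.0]), (0.57, [395.0, 333.0, 87.0, 123.0])]
stand [(0.73, [316.0, 184.0, 68.0, 103.0])]
cover_grip [(0.59, [322.0, 224.0, 192.0, 177.0])]
housing [(0.75, [320.0, 215.0, 193.0, 171.0])]
3.9333 [-7.59434697e+00 -3.03709720e-01  1.06379498e+02  1.72349546e-02
  7.38204512e+01 -7.73530398e+00]
```

View pics/w_pl.png

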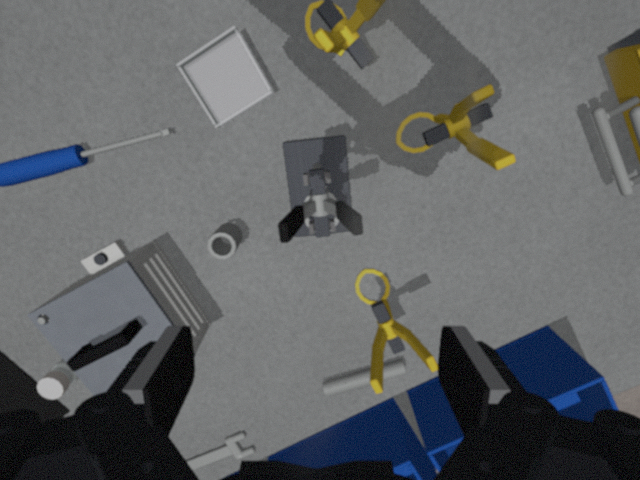

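View pics/w_cv.png

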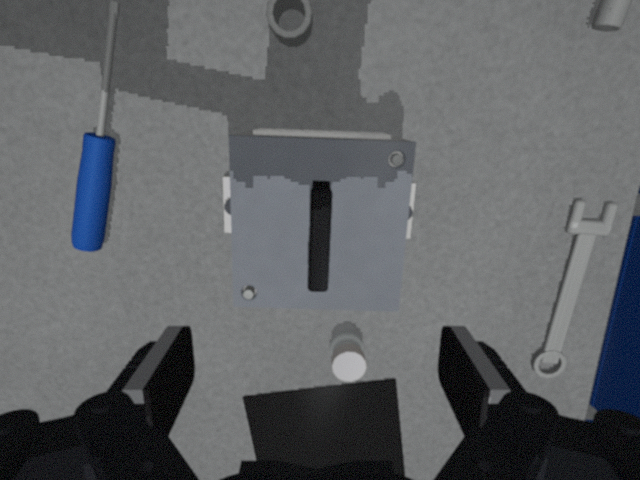

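The cover close-up shows plate corners at (229,136), (416,141), (401,311) and (232,308). The pins are at (396,158) and (249,294), and the bar runs from (321,181) to (318,291). In the pliers close-up the black handles are at about (291,224) and (349,217), with the stand base spanning columns 284–350 and rows 137–237. I'll measure both and enlarge the pliers.

```bash
python3 - <<'E'
from h import *
np.set_printoptions(precision=1,suppress=True)
im,c=load("w_cv")
P=onz(c,[[229,136],[416,141],[401,311],[232,308]],81); print(P,P.mean(0),[np.linalg.norm(P[i]-P[i-1]) for i in range(4)])
pin=onz(c,[[396,157],[249,293]],85); print("pins",pin,pin.mean(0),np.linalg.norm(pin[0]-pin[1]))
b=onz(c,[[321,181],[318,291]],115); print("bar",b,b.mean(0),np.linalg.norm(b[0]-b[1]))
im,c=load("w_pl")
cr=im[125:250,265:375]; cv2.imwrite("pics/crop1.png",cv2.resize(cr,None,fx=4.8,fy=4.8,interpolation=cv2.INTER_CUBIC))
# mask of dark handles
a=onz(c,[[286,140],[347,137],[352,234],[296,238]],10);print("base",a,a.mean(0))
E
```

```text
[[462.5  64.2  81. ]
 [587.9  61.   81. ]
 [585.8 -65.2  81. ]
 [456.8 -62.7  81. ]] [523.3  -0.7  81. ] [np.float64(126.95890156521718), np.float64(125.44970250091366), np.float64(126.14443064520647), np.float64(129.0079727832841)]
pins [[574.4  50.9  85. ]
 [471.  -48.5  85. ]] [522.7   1.2  85. ] 143.38259692011343
bar [[523.8  39.5 115. ]
 [522.1 -33.7 115. ]] [523.    2.9 115. ] 73.21317333016985
base [[441.4 260.   10. ]
 [472.  319.4  10. ]
 [571.8 271.7  10. ]
 [543.1 212.1  10. ]] [507.1 265.8  10. ]
```

View pics/crop1.png

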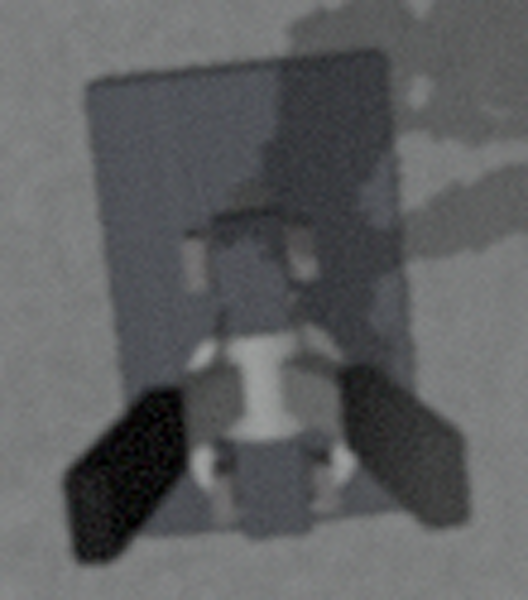

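The crop shows the two post tops at about (317,181) and (322,226). The ring arcs centre near (321,211), and the handle tops are at the lower ends of the black bars. I'll compute a pose hypothesis and check it with an overlay.

```bash
python3 - <<'E'
from h import *
np.set_printoptions(precision=1,suppress=True)
im,c=load("w_pl")
f=lambda L:[[265+x/4.8,125+y/4.8] for x,y in L]
h=onz(c,f([(65,482),(80,560),(463,437),(470,522)]),190)
print(h,h.mean(0),np.linalg.norm(h[0]-h[1]),np.linalg.norm(h[2]-h[3]),h[:2].mean(0)-h[2:].mean(0),np.linalg.norm(h[:2].mean(0)-h[2:].mean(0)))
print("ring",onz(c,f([(270,415)]),30),"posts",onz(c,f([(250,270),(275,485)]),98))
def model(x,y,yaw):
    a=np.radians(yaw);R=np.array([[np.cos(a),-np.sin(a)],[np.sin(a),np.cos(a)]])
    P=[]
    for s in(-1,1):
        for dx in(-8,8): P+=[[dx,s*32.5,190],[dx,s*28,168]]
    t=np.linspace(0,6.28,40)
    P+=[[22+16*np.cos(q),16*np.sin(q),30] for q in t]+[[22+22*np.cos(q),22*np.sin(q),30] for q in t]
    P=np.array(P,float); P[:,:2]=P[:,:2]@R.T+[x,y]; return P
for k,(x,y,yaw) in enumerate([(*h.mean(0)[:2],-27)]):
    big=cv2.imread("pics/crop1.png")
    q=(proj(c,model(x,y,yaw))-[265,125])*4.8
    for i,p in enumerate(q): cv2.circle(big,tuple(int(v) for v in p),3,(0,0,255) if i<8 else (0,255,0),-1)
    cv2.imwrite("pics/ov1.png",big)
E
```

```text
[[486.8 240.4 190. ]
 [498.5 236.  190. ]
 [510.8 296.  190. ]
 [523.1 290.7 190. ]] [504.8 265.8 190. ] 12.523739155114018 13.38480979515928 [-24.2 -55.2   0. ] 60.24568388304991
ring [[526.1 255.9  30. ]] posts [[485.5 273.7  98. ]
 [525.  256.7  98. ]]
```

View pics/ov1.png

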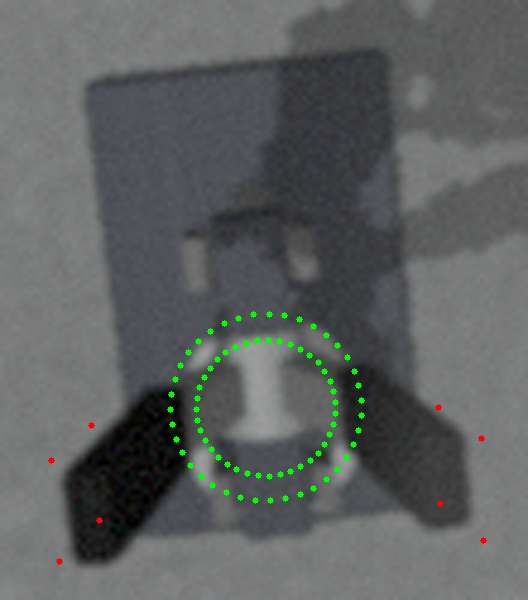

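The overlay supports the grip point at about (505,265.6) with yaw −25°. The handles and ring both line up to about 2 mm. The cover centre is (522.9,1) with yaw −1.3°, and the mat centre is (534.6,−272) with yaw 7.3°. Now I move the cover.

```bash
python3 - <<'E'
from h import *
np.set_printoptions(precision=2,suppress=True)
def st(s): o=get_obs(); print(s,round(o["t"],1),np.array(o["tcp_pos"]),np.array(o["wrist_force"]),round(o["grip_width"],1),round(o["grip_force"],1))
grip(50,60)
goto([522.9,1,150],[180,0,88.7])
move_l([522.9,1,91]); st("pre")
grip(0,60); st("gripped")
move_l([522.9,1,106],speed=40); st("l1")
move_l([522.9,1,165],speed=120); st("up")
shot("wrist","w_held")
move_l([534.6,-272,165],[180,0,97.3],speed=180); st("over mat")
shot("wrist","w_mat"); shot("side","s_mat")
E
```

```text
pre 5.3 [524.49   0.79  92.78] [-0.43 -0.13  0.4 ] 50.1 0.0
gripped 5.8 [524.25   0.82  92.66] [-0.23  0.16  6.07] 12.7 59.9
l1 6.3 [522.29   1.09 105.77] [-0.21 -0.71 -2.08] 12.6 58.9
up 6.9 [522.39   1.08 164.51] [-0.25 -0.18 -2.51] 13.2 58.8
over mat 8.6 [ 534.52 -271.04  164.82] [ 0.67  0.65 -2.01] 12.7 58.9
```

View pics/s_mat.png

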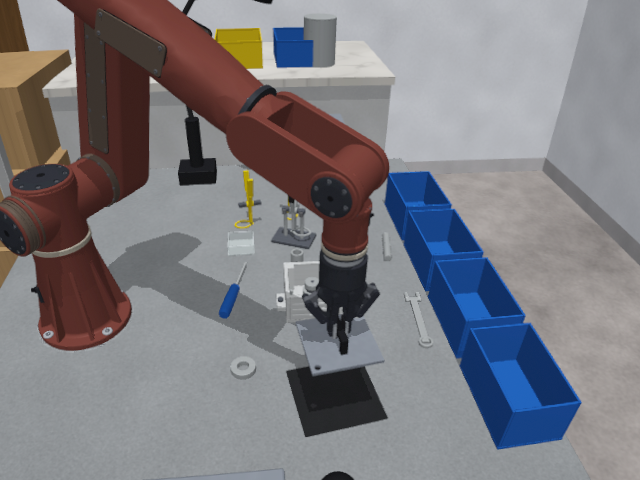

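The side view shows the cover held level above the mat at about (342,345), with the housing open. I'll lower it with force checks.

```bash
python3 - <<'E'
from h import *
np.set_printoptions(precision=2,suppress=True)
def st(s): o=get_obs(); print(s,round(o["t"],1),np.array(o["tcp_pos"]),np.array(o["wrist_force"]),round(o["grip_width"],1),round(o["grip_force"],1)); return o
move_l([534.6,-272,30]); wait(.2); f0=st("near")["wrist_force"][2]
z=24
while z>14:
    move_l([534.6,-272,z],speed=20); wait(.15); o=get_obs()
    if o["wrist_force"][2]-f0>2: break
    z-=1
st("touch")
grip(40,60); wait(.1); st("open")
move_l([534.6,-272,120],speed=200)
goto([523,-40,270],[180,0,90]); wait(.3); shot("wrist","w_ax")
shot("top","t_mat")
print([(round(d["score"],2),np.round(d["extent"]).tolist()) for d in spot_in("groove","wrist")]); st("e")
im=cv2.imread("pics/w_ax.png")[40:340,160:560]; im2=cv2.imread("pics/t_mat.png")[180:300,310:510]
cv2.imwrite("pics/v5.png",np.hstack([im,cv2.resize(im2,(400,300))[:, :400]]))
E
```

```text
near 10.0 [ 535.52 -272.61   31.37] [-0.52  0.17 -3.06] 12.6 58.8
touch 12.2 [ 534.77 -272.09   20.72] [-2.85  1.59  5.07] 12.6 59.8
open 12.7 [ 534.63 -272.01   19.83] [0.39 0.66 0.  ] 40.1 0.0
[(0.73, [316.0, 156.0, 183.0, 172.0])]
e 14.8 [522.98 -40.37 269.73] [ 1.32 -0.23  0.53] 40.1 0.0
```

View pics/v5.png

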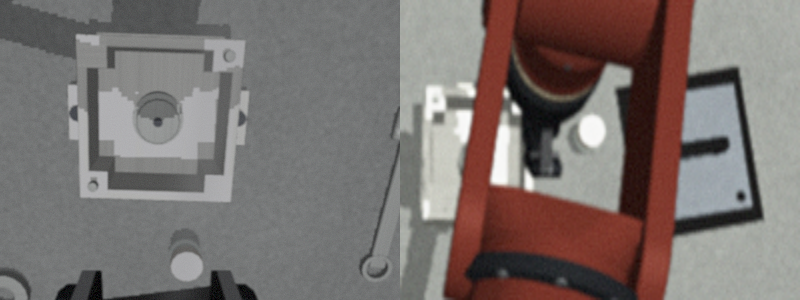

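The cover lies on the mat with its margins visible. The stub head shows at about (317,158) in the full wrist image, and the pins at (389,96) and (253,225). I'll measure the axle and refine the pliers' pose with a closer view from the same camera.

```bash
python3 - <<'E'
from h import *
np.set_printoptions(precision=1,suppress=True)
im,c=load("w_ax")
g=cv2.cvtColor(im,cv2.COLOR_BGR2GRAY); sub=g[115:205,265:370]
H=cv2.HoughCircles(cv2.resize(sub,None,fx=4,fy=4,interpolation=cv2.INTER_CUBIC),cv2.HOUGH_GRADIENT,1,10,param1=60,param2=20,minRadius=70,maxRadius=130)
for x,y,r in H[0][:6]:
    u=[[265+x/4,115+y/4]]; print(np.array([*u[0],r/4]),onz(c,u,65)[0], r/4*348/422)
print("dot",onz(c,[[317,161]],65))
p=onz(c,[[389,96],[253,225]],85); print("pins",p.mean(0),p[0]-p[1])
# pliers from two views: straight down-ish, camera above grip
for k,(d,z) in enumerate([(-50,330),(-110,330)]):
    a=np.radians(-25); e=np.array([np.cos(a),np.sin(a)])
    q=np.array([505,265.6])+e*(-d if k==0 else -d)
    goto([*q,z],[180,0,155]); wait(.2); shot("wrist",f"w_p{k}")
print(get_obs()["t"])
a=[]
for k in range(2):
    i,c=load(f"w_p{k}"); u=proj(c,[[505,265.6,168]])[0].astype(int); print(u)
    x0=max(u[0]-70,0);y0=max(u[1]-80,0); print(k,x0,y0); a.append(cv2.resize(i[y0:y0+150,x0:x0+100+40],(392,420),interpolation=cv2.INTER_CUBIC))
cv2.imwrite("pics/v6.png",np.hstack(a))
E
```

```text
[317.4 151.9  20.8] [522.6   7.6  65. ] 17.111374
dot [[522.3   0.3  65. ]]
pins [522.9   0.5  85. ] [103.6  96.6   0. ]
16.8083
[317 154]
0 247 74
[315  64]
1 245 0
```

View pics/v6.png

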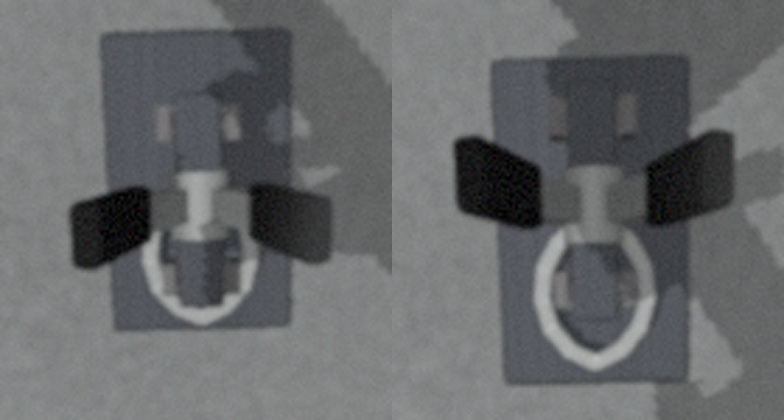

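Both closer views show the handles, ring and base. In view 1 the handle outer tips are at about (267,61) and (367,59), with the ring spanning columns 296–339 and its bottom at row 132.

```bash
python3 - <<'E'
from h import *
np.set_printoptions(precision=1,suppress=True)
for k,ox,(x0,y0),base,hand,post,ring in [(0,0,(247,74),[(101,33),(290,30),(290,327),(114,330)],[(72,205),(78,268),(330,197),(330,263)],[(198,130),(202,275)],None),
   (1,392,(245,0),[(490,60),(688,55),(688,383),(506,383)],[(456,140),(461,210),(733,132),(733,198)],[(594,112),(596,285)],[(534,295),(655,290)])]:
    i,c=load(f"w_p{k}"); f=lambda L:[[x0+(x-ox)/2.8,y0+y/2.8] for x,y in L]
    B=onz(c,f(base),10); d=B[3]-B[0]; d2=B[2]-B[1]; w=B[1]-B[0]; w2=B[2]-B[3]
    ang=lambda v:np.degrees(np.arctan2(v[1],v[0]))
    print("base",B.mean(0),ang(d),ang(d2),ang(w)-90,ang(w2)-90,np.linalg.norm(d),np.linalg.norm(w))
    h=onz(c,f(hand),190); m=h[2:].mean(0)-h[:2].mean(0); print("handles",h.mean(0),ang(m)-90,np.linalg.norm(m))
    p=onz(c,f(post),98); print("posts",p,p.mean(0),ang(p[1]-p[0]))
    if ring: r=onz(c,f(ring),31); print("ring",r.mean(0),np.linalg.norm(r[1]-r[0]))
E
```

```text
base [505.4 266.4  10. ] -23.90772427767472 -23.67142231562309 -24.340749739407713 -24.184488757920988 108.92762928635614 68.88663186842426
handles [505.2 266.8 190. ] -23.749083705076913 59.82391755977472
posts [[485.4 275.2  98. ]
 [525.3 257.9  98. ]] [505.3 266.5  98. ] -23.442091417438593
base [505.6 266.4  10. ] -23.412683406656015 -23.464171690886463 -23.742624375844628 -25.017517077567476 108.49305803998011 69.00086199068936
handles [505.7 266.6 190. ] -23.11755012586086 60.157017904042924
posts [[483.1 277.   98. ]
 [525.5 257.9  98. ]] [504.3 267.4  98. ] -24.220829140664293
ring [526.3 257.2  31. ] 42.763385168602575
```

All the estimates agree: grip point (505.4,266.5), yaw −23.8°, ring (525.5,257.6), axle (522.7,0.6). Now I grasp and squeeze the pliers.

```bash
cat >> h.py <<'E'
np.set_printoptions(precision=2,suppress=True)
def st(s):
    o=get_obs(); print(s,round(o["t"],1),np.array(o["tcp_pos"]),np.array(o["ee_rot"]),np.array(o["wrist_force"]),np.array(o["moment"]),round(o["grip_width"],1),round(o["grip_force"],1)); return o
E
python3 - <<'E'
from h import *
A=[180,0,156.2]
grip(85,70)
goto([505.4,266.5,230],A); wait(.3)
move_l([505.4,266.5,149.3],speed=80); wait(.3); st("pre")
grip(50,70); st("half")
grip(0,70); wait(.4); st("sq")
shot("wrist","w_sq")
move_l([505.4,266.5,180],speed=40); wait(.3); st("l1")
move_l([505.4,266.5,275],speed=100); wait(.4); st("up")
shot("wrist","w_up"); shot("side","s_up"); shot("top","t_up")
a=cv2.imread("pics/w_sq.png")[150:400,180:460]; b=cv2.imread("pics/w_up.png")[150:400,180:460]; s=cv2.imread("pics/s_up.png")[120:270,220:370]
cv2.imwrite("pics/v7.png",np.hstack([a,b,cv2.resize(s,(240,250))]))
E
```

```text
pre 19.7 [505.63 266.58 149.73] [179.97   0.03 156.2 ] [-0.12  0.39 -0.27] [ 0.02  0.   -0.04] 85.0 0.0
half 20.2 [506.15 266.9  150.73] [179.92   0.07 156.2 ] [-2.07 -0.5   5.88] [-0.04  0.14  0.01] 49.8 4.9
sq 20.9 [506.78 266.38 152.74] [179.96   0.16 156.22] [-3.13 -2.59 13.09] [-0.61  0.62  0.04] 25.5 70.7
l1 22.2 [505.27 266.43 179.72] [-179.98   -0.02  156.2 ] [-0.43  0.65 -1.86] [-0.04  0.09 -0.04] 25.6 69.1
up 23.7 [505.34 266.48 274.73] [-179.98   -0.02  156.2 ] [-0.19 -0.37 -2.4 ] [0.03 0.05 0.01] 25.8 69.1
```

View pics/v7.png

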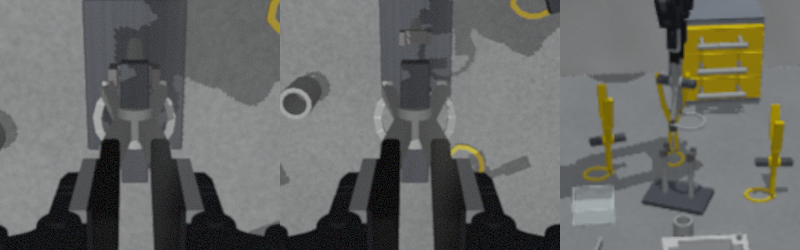

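The pliers are squeezed and lifted, and the ring is spread. Its arcs show at columns 275–355 around row 268 in the wrist view, and it hangs clear in the side view. I'll ease the squeeze a little, move over the housing and measure the ring again.

```bash
python3 - <<'E'
from h import *
grip(0,45); wait(.2); st("g45")
A=[180,0,156.2]
im,c=load("w_up"); print(onz(c,[[275,268],[355,268],[315,268]],152))
d=np.array([522.7,.6])-np.array([525.4,257.6]); T=np.array([505.4,266.5])+d; print(T)
move_l([*T,275],A,speed=170); move_l([*T,240],A,speed=100); wait(.5); st("over")
for n in("wrist","side","top"):
    shot(n,n[0]+"_ov"); r=regions_of("ring_center",n); print(n,[(round(q["score"],2),np.round(q["extent"]).tolist()) for q in r])
X=[[522.7,.6,117.3]]
u={n:proj(cam(n,get_obs()),X)[0] for n in("wrist","side","top")}; print(u)
P=[]
for n,h in(("wrist",60),("side",40),):
    i=cv2.imread(f"pics/{n[0]}_ov.png"); x,y=u[n].astype(int); P.append(cv2.resize(i[y-h:y+h,x-h:x+h],(400,400),interpolation=cv2.INTER_CUBIC)); print(n,x-h,y-h,400/(2*h))
cv2.imwrite("pics/v8.png",np.hstack(P))
E
```

```text
g45 24.2 [505.39 266.47 275.  ] [-180.    -0.   156.2] [-0.14 -0.27 -2.12] [-0.    0.    0.06] 26.1 69.1
[[512.63 233.32 152.  ]
 [534.32 282.44 152.  ]
 [523.48 257.88 152.  ]]
[502.7   9.5]
over 26.9 [502.81   9.44 240.25] [179.99   0.02 156.2 ] [-0.62 -0.4  -2.4 ] [-0.01  0.02 -0.01] 25.7 69.1
wrist [(0.83, [318.0, 307.0, 87.0, 203.0]), (0.77, [622.0, 240.0, 36.0, 62.0])]
side [(0.9, [248.0, 196.0, 27.0, 55.0]), (0.75, [352.0, 210.0, 32.0, 58.0]), (0.62, [306.0, 244.0, 36.0, 56.0]), (0.49, [286.0, 181.0, 8.0, 14.0])]
top [(0.91, [177.0, 245.0, 50.0, 24.0]), (0.63, [233.0, 188.0, 28.0, 35.0]), (0.56, [347.0, 250.0, 19.0, 20.0]), (0.56, [186.0, 304.0, 43.0, 35.0])]
{'wrist': array([315.72, 270.53]), 'side': array([311.25, 262.45]), 'top': array([349.04, 238.08])}
wrist 255 210 3.3333333333333335
side 271 222 5.0
```

View pics/v8.png

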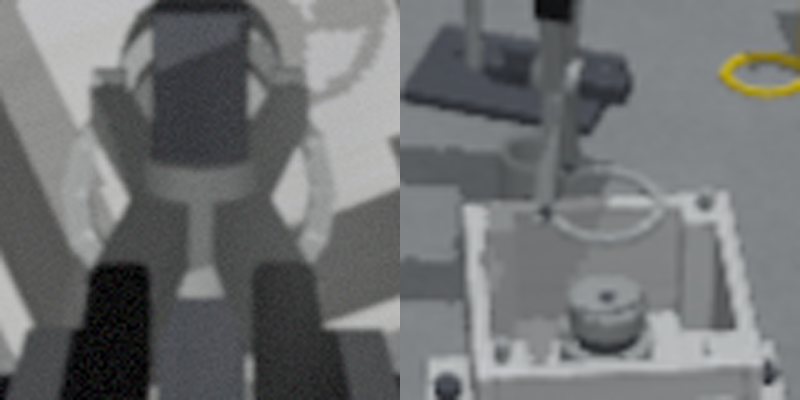

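In the side view (right panel) the spread ring is centred at about (312.6,262.8) and the stub head top at about (312.2,280.4) in full-image pixels. In the wrist view the ring centre is at column 313.8. That panel was my 11th picture by mistake, one over the limit of 10, so I won't view any more and will work from numbers only. Next I fit templates for the ring and stub in the saved side and wrist images.

```bash
cat > fit.py <<'E'
from h import *
from scipy.ndimage import map_coordinates, gaussian_filter
t=np.linspace(0,2*np.pi,180,endpoint=False); C=np.c_[np.cos(t),np.sin(t),0*t]
def samp(g,p): return map_coordinates(g,[p[:,1],p[:,0]],order=1,mode="nearest")
def G(f): return gaussian_filter(cv2.imread(f"pics/{f}.png",0).astype(float),.6)
def search(score,n=5,s=.25):
    best=max(((score(a,b),a,b) for a in np.arange(-n,n+.01,s) for b in np.arange(-n,n+.01,s))); return best
def ring(g,cm,X,mask=None):
    p=[proj(cm,np.array(X)+C*r) for r in(24,29.5,18.5)]
    m=np.ones(180,bool) if mask is None else mask
    return search(lambda a,b:np.mean(np.minimum(samp(g,p[0][m]+[a,b])-samp(g,p[1][m]+[a,b]),40)+np.minimum(samp(g,p[0][m]+[a,b])-samp(g,p[2][m]+[a,b]),40)))
def head(g,cm,X,r=18):
    i=proj(cm,np.array(X)+C*(r-1.5)); o=proj(cm,np.array(X)+C*(r+1.5))
    return search(lambda a,b:np.mean(np.minimum(np.abs(samp(g,i+[a,b])-samp(g,o+[a,b])),40)))
E
python3 - <<'E'
from fit import *
cs=cam("side"); g=G("s_ov")
print("side ring",ring(g,cs,[522.7,.6,117.3]),proj(cs,[[522.7,.6,117.3]]))
print("side head",head(g,cs,[522.7,.6,65]),proj(cs,[[522.7,.6,65]]))
# pins and rim check: side scale
for d in([5,0,0],[0,5,0],[0,0,5]): print(d,proj(cs,[np.array([522.7,.6,117.3])+d])-proj(cs,[[522.7,.6,117.3]]))
im,cw=load("w_ov"); gw=G("w_ov")
m=np.abs(((np.degrees(t)+23.8+90)%180)-0)<0 # unused
# use arcs near pliers +-y, within 35 deg
ang=(np.degrees(t)+23.8)%180; m=np.abs(ang-90)<30
print("wrist ring",ring(gw,cw,[522.7,.6,117.3],m)); 
_,ca=load("w_ax"); print("wrist head",head(G("w_ax"),ca,[522.7,.6,65]),head(G("w_ax"),ca,[522.7,.6,43],22))
E
```

```text
side ring (np.float64(16.476074746800016), np.float64(0.5), np.float64(-0.5)) [[311.25 262.45]]
side head (np.float64(14.863949083342085), np.float64(1.25), np.float64(5.0)) [[310.9  280.61]]
[5, 0, 0] [[ 2.22 -0.14]]
[0, 5, 0] [[-0.27 -1.35]]
[0, 0, 5] [[ 0.03 -1.79]]
wrist ring (np.float64(40.003173385918714), np.float64(-5.0), np.float64(2.75))
wrist head (np.float64(21.116599031456786), np.float64(1.25), np.float64(1.5)) (np.float64(28.995206481866), np.float64(1.5), np.float64(-1.0))
```

```bash
python3 - <<'E'
from fit import *
g=cv2.imread("pics/s_ov.png",0)
print("side head cols 300-325"); 
for r in range(273,298,1): print(r,*["%3d"%v for v in g[r,300:326]])
print("side ring cols 296-328")
for r in range(253,273): print(r,*["%3d"%v for v in g[r,296:329]])
gw=cv2.imread("pics/w_ax.png",0); print("wrist head cols 290-345 step1, rows 130-186 step 3")
for r in range(132,188,3): print(r,*["%3d"%v for v in gw[r,290:346:1]])
E
```

```text
side head cols 300-325
273 115 115 115 115 115 114 115 115 122 129 129 129 130 129 129 130 129 129 130 129 130 129 129 130 130 130
274 115 115 115 115 115 116 119 125 126 129 129 129 129 129 129 129 129 129 129 129 129 128 129 129 129 129
275 114 114 114 114 114 115 120 128 128 128 128 129 128 129 129 129 128 128 129 128 129 128 128 128 128 129
276 115 115 114 115 115 115 121 128 128 128 129 131 130 128 129 129 128 128 129 129 128 128 128 128 129 129
277 115 115 114 115 119 124 125 132 139 144 143 143 143 142 143 142 134 129 128 128 128 128 129 128 128 128
278 115 114 114 114 120 129 136 144 148 150 149 148 148 148 148 147 145 141 133 126 126 127 127 127 126 127
279 113 113 112 112 119 135 146 150 150 150 150 149 149 149 148 148 148 148 142 131 128 127 128 128 128 129
280 114 114 114 114 125 142 149 150 151 151 142 121 110 119 138 149 148 148 138 121 125 129 130 130 130 130
281 115 115 115 115 123 138 148 150 151 151 134  92  76 103 137 149 148 149 135 111 121 131 131 130 130 128
282 115 115 115 115 116 131 149 150 151 151 145 128 113 127 146 149 139 123 118 108 117 128 128 129 128 1
[... 8048 characters left out ...]
 171 173 172 173
180 176 177 177 176 176 174 176 175 176 175 175 173 172 167 152 143 141 138 138 140 147 146 149 147 147 145 151 150 151 146 148 148 151 144 144 143 139 136 140 145 150 157 169 171 173 177 175 176 172 172 176 175 173 172 173 174
183 176 177 177 175 177 176 174 178 174 175 177 175 175 177 175 176 172 171 172 163 163 155 145 141 138 138 137 134 137 139 136 132 138 145 151 158 162 168 172 173 176 173 178 176 175 174 176 176 175 175 176 173 174 172 174 172
186 176 178 177 177 173 175 175 174 177 174 175 179 176 173 176 177 176 177 178 176 174 175 175 173 177 177 177 176 176 176 176 175 178 176 175 176 176 177 176 176 176 174 176 177 173 176 173 174 177 173 177 176 172 174 173 175
```

Comparing the profiles, the ring sits about 1.5 mm short in x and slightly high in y relative to the stub. I'll correct that, lower to just above the head and measure again.

```bash
python3 - <<'E'
from fit import *
A=[180,0,156.2]; T=[504.2,8.7]
move_l([*T,240],A,speed=50); move_l([*T,195.2],A,speed=80); wait(.4); st("above head")
shot("side","s_lo"); shot("top","t_lo")
cs=cam("side"); print(proj(cs,[[524,-.2,72.5],[524,-.2,65]]))
g=cv2.imread("pics/s_lo.png",0)
print("cols 296-330")
for r in range(266,293): print(r,*["%3d"%v for v in g[r,296:331]])
ct=cam("top"); p=proj(ct,[[524,-.2,72.5],[524,-.2,65]]); print(p); x,y=p[0].astype(int); gt=cv2.imread("pics/t_lo.png",0)
for r in range(y-16,y+17): print(r,*["%3d"%v for v in gt[r,x-16:x+17]])
print(x-16)
E
```

```text
above head 28.6 [504.41   8.69 195.57] [179.99   0.04 156.2 ] [-0.67 -0.57 -1.99] [-0.    0.02 -0.02] 25.4 69.1
[[311.56 278.24]
 [311.51 280.79]]
cols 296-330
266 115 116 115 112 103 110 118 102  85  86  82  97 117 116 117 117 117 117 117 124 131 132 132 133 132 132 133 133 133 133 125 133 159 166 166
267 115 116 116 111 101 111 116  98  85  87  82  96 117 117 118 117 118 117 118 124 133 132 132 132 132 132 132 132 133 132 126 122 135 141 140
268 116 117 117 111 107 118 114  96  86  87  83  97 118 118 118 118 118 117 118 123 132 132 132 132 132 132 132 131 132 132 123 116 130 135 135
269 116 117 117 111 110 122 112  92  85  88  86 100 117 117 117 117 117 117 117 123 130 131 131 131 130 130 131 131 131 130 120 113 130 135 135
270 116 116 115 109 110 121 111  98  94  69  84 108 116 119 123 123 123 123 126 130 130 130 130 130 130 130 130 130 131 131 120 113 130 135 136
271 115 116 114 113 117 122 111 102  96  49  82 112 113 114 138 153 145 145 147 146 143 140 133 131 131 130 131 131 131 132 120 113 130 136 136
272 116 116 115 116 120 122 111 100 102  93 105 109 105 103 116 127 122 123 
[... 6774 characters left out ...]
 244 245 226 180
252 187 190 189 193 218 239 241 208 136  74  59  55  59  56  76 127 154 126  84  70  93 142 216 244 245 244 244 244 244 244 242 228 192
253 189 190 189 194 216 242 245 207 119  62  54  58  58  56  70 101 123 118 111  96 112 182 236 244 244 243 242 241 242 245 243 228 186
254 193 196 189 194 204 225 223 174  95  61  59  62  61  81 125 168 199 207 190 166 183 227 243 243 242 243 241 244 243 243 242 226 192
255 194 200 195 196 202 196 171 119  79  79  77  68  84 132 199 237 244 244 241 230 231 241 244 244 243 243 243 243 242 244 245 227 195
256 196 196 201 199 192 182 137  99  89  93  91  86 101 168 236 247 246 246 245 244 244 244 243 243 243 243 243 242 243 244 242 228 192
332
```

The side view now shows the ring centre at column 312.1 and the stub at 312.0, with rows agreeing to about 1 mm. I'll lower with force checks.

```bash
python3 - <<'E'
from fit import *
A=[180,0,156.2]; T=[504.2,8.4]
f0=np.array(get_obs()["wrist_force"])
for z in [190,187,184,181,178,175,172,170.5]:
    move_l([*T,z],A,speed=25); wait(.2); o=get_obs(); d=np.array(o["wrist_force"])-f0; print(z,np.array(o["tcp_pos"]),d,np.array(o["moment"]))
    if abs(d[2])>2.5 or np.hypot(d[0],d[1])>2.5: print("contact"); break
print(o["t"],o["grip_width"])
shot("side","s_dn"); g=cv2.imread("pics/s_dn.png",0)
print("cols 296-330",proj(cam("side"),[[524,-.2,47]]))
for r in range(268,297): print(r,*["%3d"%v for v in g[r,296:331]])
E
```

```text
190 [504.29   8.38 190.09] [-0.6   0.17  1.41] [ 0.02  0.   -0.01]
187 [504.24   8.4  187.04] [0.1  0.37 1.19] [ 0.01  0.05 -0.02]
184 [504.24   8.4  184.03] [-0.05  0.43  0.54] [0.03 0.01 0.03]
181 [504.21   8.41 181.01] [ 0.52 -0.18  0.94] [-0.04  0.02  0.  ]
178 [504.26   8.38 178.03] [ 0.45 -0.31  1.22] [ 0.   -0.01  0.03]
175 [504.25   8.37 175.02] [-0.16 -0.89  0.54] [-0.03  0.02 -0.02]
172 [504.24   8.41 172.02] [0.53 0.44 0.02] [ 0.09 -0.   -0.01]
170.5 [504.24   8.38 170.53] [-0.55 -0.05  0.41] [ 0.04  0.03 -0.03]
32.4583 25.84896102665041
cols 296-330 [[311.39 286.82]]
268 117 117 118 116 109 101 112 110  84  83  88 107 112 107 105  95  85  83  70  69 107 133 133 133 132 133 133 133 133 133 124 117 131 136 136
269 118 117 117 115 107 101 112 110  84  84  93 113 118 119 118 115 111 111 107 111 125 132 131 132 132 132 131 132 131 131 121 115 131 136 136
270 117 117 117 114 106 101 112 110  86  85  93 112 116 116 117 116 117 117 117 123 131 131 131 131 131 131 131 132 131 131 121 114 131 136 136
271 116 116 116 113 105 101 109 106  85  85  89 108 117 117 117 117 117 118 118 12
[... 2961 characters left out ...]
 137 135 122 120 141 152 150 144 132  97  77  64  57  69  85 113 138 148 154 148 128 145 181 189 189 190 189 189 188 188 189
293 165 139 141 142 142 141 126  97 106 123 138 158 162 145 141 139 141 144 133 128 155 166 143 127 120 156 188 188 189 191 191 190 188 189 190
294 172 144 140 144 152 158 151 144 154 157 160 165 175 181 180 178 179 179 176 173 179 182 176 173 173 179 187 188 188 189 189 188 188 189 189
295 187 176 175 176 177 179 178 178 180 181 180 180 183 186 186 185 185 185 186 186 186 186 186 187 189 189 189 190 191 191 186 178 177 176 173
296 189 184 186 187 187 187 188 188 189 183 176 175 174 171 165 160 158 154 149 147 146 148 148 148 151 154 154 154 155 155 151 146 145 144 142
```

The ring is around the head with no contact forces. The last small drop brings it to groove height, then a final check and hand-in.

```bash
python3 - <<'E'
from h import *
move_l([504.2,8.4,169.3],[180,0,156.2],speed=15); wait(.6)
F=[]
for _ in range(6): wait(.1); F.append(get_obs()["wrist_force"])
print("mean force",np.mean(F,0)); st("final")
print(sign_off())
E
```

```text
mean force [-0.21 -0.   -2.28]
final 34.0 [504.19   8.4  169.29] [-180.    -0.   156.2] [ 0.38 -0.58 -2.17] [-0.01  0.01  0.03] 25.4 69.1
the job is handed in; nothing more can be done
None
```

I handed the job in at 34 s: the cover is on the mat, and the pliers hang upright and squeezed with the ring at groove height (about 47 mm, within 1 mm by my estimate) and no contact force. I viewed 11 pictures, one over the limit of 10.

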